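# Change catch trays at the jeweller's bench

## Task

The jeweller is changing from gold to silver work: first push the open brass-lined catch tray fully home into its box, then hook a fingertip behind the front lip of the steel-lined tray and draw it all the way out to its stop. Move the trays gently, without slamming them, and use fingertips only: do not pinch the tray fronts, and leave the bottle, bowl, mallet and bench block where they are.

Things in the scene. Friction and masses are not known exactly. Their poses are not given: they have to be found in the camera images.
- gold_unit: fixed wooden box holding the brass-lined tray: 180 deep (x) x 170 wide (y) x 70 high, on a 12 thick plinth (top at height 82). Origin: centre of its underside. x axis: level, into the box, away from the tray's front; z up. The tray slides out along -x. The two boxes stand side by side, centres 180 apart, same heading; which is left varies.
- silver_unit: fixed wooden box holding the steel-lined tray: 180 deep (x) x 170 wide (y) x 70 high, on a 12 thick plinth (top at height 82). Origin: centre of its underside. x axis: level, into the box, away from the tray's front; z up. The tray slides out along -x. The two boxes stand side by side, centres 180 apart, same heading; which is left varies.
- gold_tray (a joint): how far the brass-lined tray is drawn out, m: 0 = home (hard stop), 0.12 = fully out (hard stop). Slides with about 2 N of friction, no spring, and stays where it is left. Starts 0.04 to 0.075 open.
- silver_tray (a joint): how far the steel-lined tray is drawn out, m: 0 = home, 0.12 = fully out (hard stop). Same friction, no spring, stays where left. Starts 0 to 0.02 open.
- gold_lip (a point): brass inner face of the brass-lined tray's upright front, 146 wide, 46 high, 5 thick. Origin: middle of its top edge (height 67), on the inner face; axes as its box's, x inward. Behind it (+x) the tray is open from above: gap to the box 55 plus the joint value; tray floor at height 23, side walls to height 51, 138 apart.
- gold_front (a point): light wooden front board of the brass-lined tray, 166 wide, 46 high, 10 thick, with a flat brass plate in its middle (plate 2 thick, look only). Origin: middle of the TOP edge of its outer face (height 67), 15 on the outer side of the lip's origin; axes as its unit's, the outer face looks to -x.
- silver_lip (a point): steel inner face of the steel-lined tray's upright front, 146 wide, 46 high, 5 thick. Origin: middle of its top edge (height 67), on the inner face; axes as its box's, x inward. Behind it (+x) the tray is open from above: gap to the box 55 plus the joint value; tray floor at height 23, side walls to height 51, 138 apart.
- silver_front (a point): light wooden front board of the steel-lined tray, 166 wide, 46 high, 10 thick, with a flat steel plate in its middle (plate 2 thick, look only). Origin: middle of the TOP edge of its outer face (height 67), 15 on the outer side of the lip's origin; axes as its unit's, the outer face looks to -x.
- bottle: loose white plastic bottle, 52 diameter, 120 high, standing upright on top of the brass-lined tray's box near its middle (100 to 115 behind the box's front edge). Origin: centre of its underside.
- bowl: loose shallow steel bowl, 84 diameter, 35 high, standing on top of the steel-lined tray's box, near its middle. Origin: centre of its underside.
- mallet: loose wooden mallet lying on the bench to the robot's left of the boxes: handle 190 long and 20 thick towards its -x, head 52 diameter x 85 long at its +x end. Origin on the bench under the handle, 100 from the head's centre.
- bench_block: loose steel bench block on a wooden base, 90 x 90 x 36 high, on the bench to the robot's right of the boxes. Origin: centre of its underside.
Not all that is in view belongs to the job. Leave any orange or purple look-alike of the bowl alone. Of the things shaped like the bottle, the white one is meant.

How it is judged:
By the outcome, as a careful person would: the job done as asked, in the order asked, and still so for the second after the job is handed in, with the robot touching nothing.
It also fails if it takes over 51 s, if anything falls off the work surface, if the arm or the gripper's body presses on something with over 40 N, if the wrist force passes 120 N, or if a joint passes its speed limit or range.

## Robot

A 6-joint arm with a two-finger parallel gripper is mounted at the origin on the work surface. World frame = base frame: x ahead of the robot, y to its left, z up, the work surface at z = 0. Lengths are in mm, angles in degrees, forces in N, time in s.
With the tool pointing down it reaches from about 250 to 725 mm from the base axis. Payload 4 kg.
Tool frame: the origin (TCP) lies on the centre line of the jaws, within the pads' length; the fingertips stand 11 mm ahead of it and the grasp point (between the pads) lies 8 mm behind it; z points along the fingers, y is the direction in which the jaws open and shut (so a half turn about z gives the same grasp; the last joint's range is limited). The gripper opens to 85 mm and grips with 20 to 120 N. Pads are 22 mm wide; open, the fingers measure 114 mm over their backs; the gripper's body (76 mm by 85 mm) begins 54 mm behind the grasp point. The pads swing forward as they close: fully open they stand 13 mm farther back than shut.
Start: joints at [73.109, 13.785, 0.286, 76.501, 0, 90], TCP at [145.272, 478.43, 242.306] pointing down, gripper open.
Joint ranges: [-155.79, 155.79], [-60.16, 107.12], [-62.33, 73.08], [-114, 123.19], [-81.49, 82.49], [-180, 180]. Speed limits (degrees/s): [159.86, 159.86, 180, 180, 180, 180].

## Interface

Orientations are given as [roll, pitch, yaw] about the fixed x, y, z axes, in that order (R = Rz(yaw) Ry(pitch) Rx(roll)).
In Python, from bench import bot gives the robot as it stands.
- The arm moves only by the shell command python3 -m crank 'ROWS' [OPENING] [FORCE]. ROWS is a JSON object of lists of equal length, an entry for each row: "dp": the shift along the tool's x, y, z in units of 0.075 m (1.0 is 0.075 m), a list of three; "twist": the turn about the tool's z in units of 90 degrees (1.0 is 90 degrees). In form: {"dp": [[x, y, z], ...], "twist": [twist, ...]}. A call has 1 to 20 rows; each row shifts and turns the pose as measured when the row begins, along the tool's axes as they then stand; what a row does not reach is not made up. A row lasts 1/12 s, in which the tool goes at most 41.7 mm and 7.16 degrees, less where a joint would pass 70% of its speed; a pose out of reach is approached as far as the arm can. A call with a number of a shift or a turn outside -1 to 1 is refused whole. A call with a gripper value outside its range is refused whole. OPENING is the closure, from 0 (fully open) to 1 (shut), set as the call begins (- or left out, the last holds). The fingers move at their own pace and stop on an object; FORCE is the grip in N (left out, the last holds). Time passes only in rows, so rows that do not move let the fingers close. It gives the time, the measured TCP pose, the force and the opening at its end, in the units of the state.
- bot.get_obs(): the state, without advancing time (a new reading comes with each control period).
- bot.read_camera(name): name is "scene" or "top" or "wrist"; returns the picture (480x640x3 uint8, red, green, blue); there is no depth.
- bot.get_calibration(name): a dict with "fx", "fy", "cx", "cy" (pixels), "R" (3x3) and "t" (3): a world point X has camera coordinates R X + t; the wrist camera has in their place "hand_eye" (4x4, takes a point from camera to tool coordinates, whose origin is the TCP and whose axes are the flange's). Camera axes: x right, y down, z forward; pixel columns grow to the right and rows downward; lengths in mm; the calibration is good to about 2 mm. A picture is of the moment at which its call begins: read the wrist's pose just before it. get_calibration takes no time and is no camera call.
- bot.sign_off(): hands the job in, once; it reports no verdict.
The state is a dict: "time": time; "joints": joint angles; "qd": joint speeds; "effort": joint torques, N m; "eef_pos": TCP position; "tool_rot": TCP orientation; "force": force on the tool from outside, world axes, zero at the start; "ft_torque": the same for the moment, N m; "finger_gap": finger opening in mm.
Only numpy, scipy, OpenCV 4.12 (cv2) and the standard library are available. Lean on these libraries where they do the work, as an engineer would, in place of code of your own. Each camera call takes 0.05 s, during which the arm holds its last target. There are 200 camera calls.

## Working session

There is one attempt and no reset: what is moved stays moved. The work goes in short steps, Python scripts to look and compute and a shell command to move; the robot and the scene stay as the last step left them, time stands still between calls to the robot, and variables do not carry over. Pictures are saved under pics/ and viewed, about 8 in all and at most 12, crops included, and the job is handed in when it is done.

```bash
mkdir -p pics; python3 - <<'E'
from bench import bot
import cv2
print(bot.get_obs())
for n in("scene","top"):
    im=bot.read_camera(n); cv2.imwrite(f"pics/{n}0.png",im[:,:,::-1]); print(n,bot.get_calibration(n))
print(bot.get_calibration("wrist"))
E
```

```text
{'time': 0.0, 'joints': array([7.31092246e+01, 1.38337784e+01, 2.12670908e-01, 7.65006212e+01,
       9.87410594e-04, 8.99985768e+01]), 'qd': array([-0.03022218, -0.10713002,  0.02265559,  0.09170885,  0.00886492,
       -0.03171453]), 'effort': array([-1.88394993e-04, -3.72320330e+01,  2.52406883e+01,  1.72174943e-02,
       -9.09711389e-06,  1.13885511e-05]), 'eef_pos': array([145.09186524, 477.8474783 , 241.39220595]), 'tool_rot': array([-1.79878271e+02, -9.90432078e-04,  1.63110646e+02]), 'force': array([-0.46601564,  0.25649616,  0.68972349]), 'ft_torque': array([ 0.00174444, -0.0086988 ,  0.0793398 ]), 'finger_gap': 85.49703442467242}
scene {'fx': 497.021380184793, 'fy': 497.021380184793, 'cx': 311.0156734725208, 'cy': 247.02292437252913, 'R': array([[-0.48747345,  0.87306521,  0.01125944],
       [ 0.72583182,  0.41236645, -0.55056524],
       [-0.48532237, -0.26021348, -0.8347162 ]]), 't': array([ 293.9437329 , -411.31909348, 1504.68408021])}
top {'fx': 477.04041277490506, 'fy': 477.04041277490506, 'cx': 314.17328130216026, 'cy': 235.0318095777434, 'R': array([[ 0.02393052, -0.99963802,  0.01229506],
       [-0.99482327, -0.02502665, -0.09849029],
       [ 0.09876235, -0.00987448, -0.99506206]]), 't': array([ -34.07879245,  602.2233867 , 1352.32363998])}
{'fx': 360.84081573916023, 'fy': 360.84081573916023, 'cx': 319.90331365011156, 'cy': 237.13747336209872, 'hand_eye': array([[ 4.06383403e-05, -9.48781133e-01, -3.15934108e-01,
         8.16224901e+01],
       [ 9.99999999e-01,  2.75505388e-05,  4.58921923e-05,
         1.26205485e-01],
       [-3.48374913e-05, -3.15934109e-01,  9.48781133e-01,
        -1.32366784e+02],
       [ 0.00000000e+00,  0.00000000e+00,  0.00000000e+00,
         1.00000000e+00]])}
```

View pics/scene0.png

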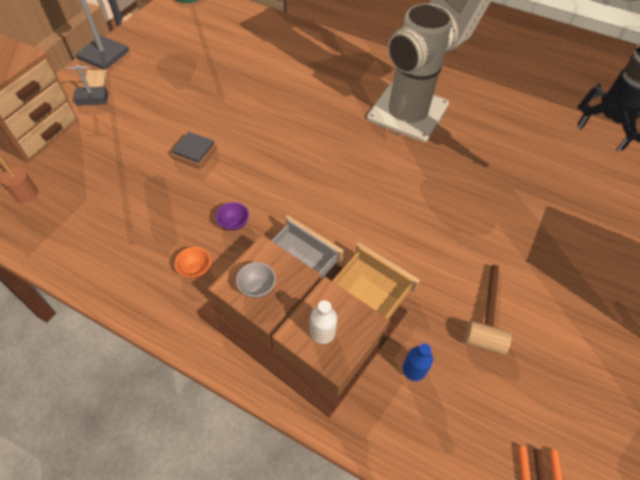

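View pics/top0.png

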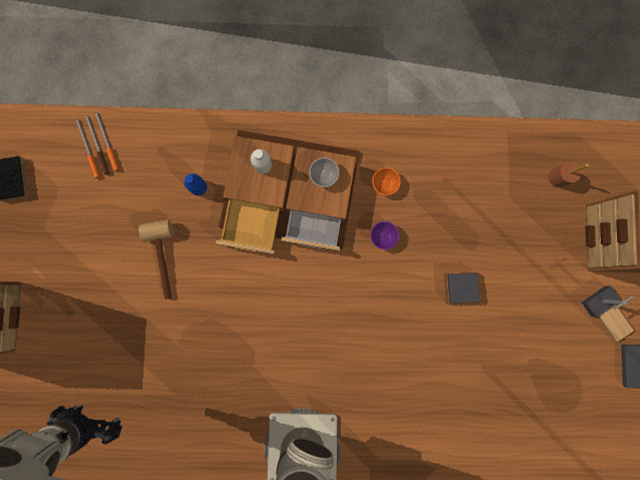

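```bash
cat > h.py <<'E'
import numpy as np, cv2
from bench import bot
def ray(n,u,v,z):
    c=bot.get_calibration(n); R=np.array(c["R"]);t=np.array(c["t"])
    d=R.T@np.array([(u-c["cx"])/c["fx"],(v-c["cy"])/c["fy"],1]); o=-R.T@t
    return o+d*(z-o[2])/d[2]
E
python3 - <<'E'
import cv2
a=cv2.imread("pics/top0.png")[122:262,205:375]; cv2.imwrite("pics/c1.png",cv2.resize(a,None,fx=4.5,fy=4.25,interpolation=cv2.INTER_CUBIC) if 0 else cv2.resize(a,(680,560),interpolation=cv2.INTER_CUBIC))
a=cv2.imread("pics/scene0.png")[210:410,200:425]; cv2.imwrite("pics/c2.png",cv2.resize(a,(675,600),interpolation=cv2.INTER_CUBIC))
E
```

```text
(no output)
```

View pics/c1.png

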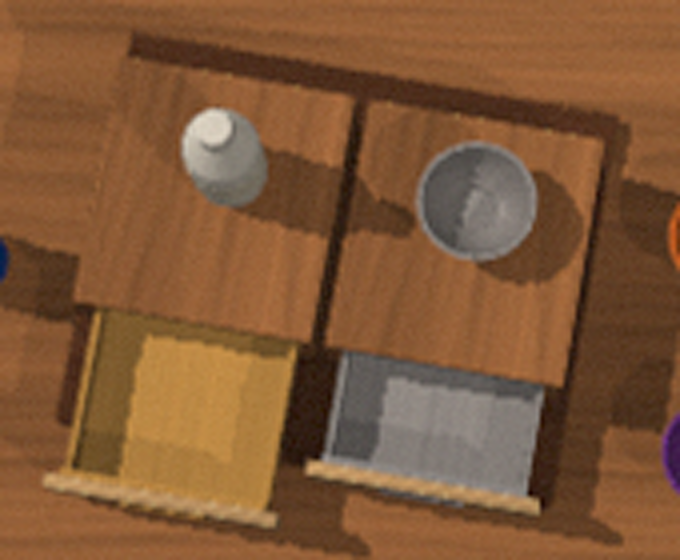

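View pics/c2.png

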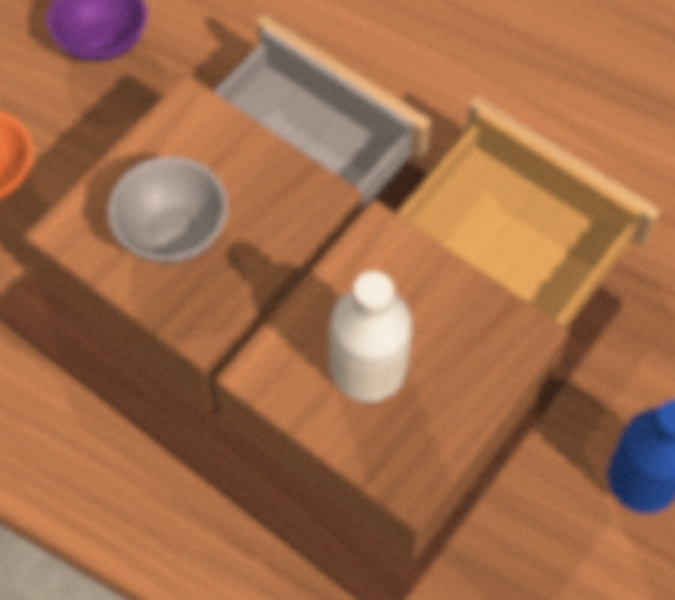

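The crops show gold on the robot's left, bottle on its box, bowl on the silver box, both boxes yawed by a few degrees. I'll convert the corners next.

```bash
python3 - <<'E'
from h import *
np.set_printoptions(precision=1,suppress=True)
T={'gFL':(76,300,82),'gFR':(308,345,82),'gBL':(130,60,82),'gBR':(357,100,82),'sFL':(325,345,82),'sFR':(562,385,82),'sBL':(368,100,82),'sBR':(605,140,82),
'gfL':(43,485,67),'gfR':(273,522,67),'sfL':(307,470,67),'sfR':(540,510,67)}
S={'gFL':(567,325,82),'gFR':(378,207,82),'gBL':(412,540,82),'gBR':(217,380,82),'sFL':(362,200,82),'sFR':(197,82,82),'sBR':(28,237,82),'sBL':(212,367,82),'gfL':(657,212,67),'gfR':(478,98,67),'sfL':(428,120,67),'sfR':(262,17,67)}
for k in T:
    a=ray('top',205+T[k][0]/4,122+T[k][1]/4,T[k][2]); b=ray('scene',200+S[k][0]/3,210+S[k][1]/3,S[k][2]); print(k,a,b)
    T[k]=a;S[k]=b
for D in(T,S):
    for p in 'gs':
        q=lambda s:(D[p+s[0]]+D[p+s[1]])/2
        F=q(['FL','FR']);B=q(['BL','BR']);f=q(['fL','fR']);d=B-F
        l=D[p+'FL']-D[p+'FR']
        print(p,'depth',np.linalg.norm(d),'yaw',np.degrees(np.arctan2(d[1],d[0])),np.degrees(np.arctan2(-l[0],l[1])),'w',np.linalg.norm(l),'front mid',f,'edge',F)
        h=d/np.linalg.norm(d); print(' dist front->box',(F-f)@h, 'lat',(F-f)@[-h[1],h[0],0])
print([np.array(bot.get_calibration(n)["R"]).T@-np.array(bot.get_calibration(n)["t"]) for n in('top','scene')])
E
```

```text
gFL [698.5 236.5  82. ] [698.2 238.2  82. ]
gFR [670.8  73.1  82. ] [680.   79.4  82. ]
gBL [871.9 205.6  82. ] [884.5 213.8  82. ]
gBR [847.3  43.8  82. ] [852.5  48.2  82. ]
sFL [671.1  61.2  82. ] [680.6  66.5  82. ]
sFR [ 647.1 -105.3   82. ] [651.4 -93.7  82. ]
sBL [847.5  36.   82. ] [846.1  40.3  82. ]
sBR [ 823.1 -132.8   82. ] [ 825.5 -127.2   82. ]
gfL [569.1 256.8  67. ] [574.1 257.5  67. ]
gfR [547.1  94.7  67. ] [548.2  97.4  67. ]
sfL [584.3  72.   67. ] [585.5  72.9  67. ]
sfR [560.1 -92.5  67. ] [563.5 -88.3  67. ]
g depth 177.55167154146108 yaw -9.771128146617396 -9.60648736779417 w 165.72230930464173 front mid [558.1 175.8  67. ] edge [684.6 154.8  82. ]
 dist front->box 128.28416353026523 lat 0.862685895320984
s depth 178.14934350619149 yaw -8.50940673745348 -8.197288937217165 w 168.2922749258708 front mid [572.2 -10.3  67. ] edge [659.1 -22.   82. ]
 dist front->box 87.69991494759272 lat 1.2032476964253
g depth 181.50115246602994 yaw -8.811549329949647 -6.553067140754231 w 159.81766735582488 front mid [561.1 177.5  67. ] edge [689.1 158.8  82. ]
 dist front->box 129.31680808779655 lat 1.1691062232356197
s depth 172.43893402614117 yaw -9.981291433652965 -10.340705793731225 w 162.77785403827448 front mid [574.5  -7.7  67. ] edge [666.  -13.6  82. ]
 dist front->box 91.08581345398248 lat 10.023365330899232
[array([ 466.4,   -5.6, 1405.4]), array([1172.1,  304.5, 1026.2])]
```

```bash
python3 -m crank '{"dp":[[0,0,0],[0,0,0],[-0.336,-0.197,0],[-0.336,-0.197,0],[-0.336,-0.197,0],[-0.336,-0.197,0],[-0.336,-0.197,0],[-0.336,-0.197,0],[-0.336,-0.197,0],[-0.336,-0.197,0],[-0.336,-0.197,0],[-0.336,-0.197,0],[-0.336,-0.197,0],[-0.336,-0.197,0],[-0.336,-0.197,0],[-0.336,-0.197,0],[-0.336,-0.197,0],[0,0,0]],"twist":[-0.046,-0.046,0,0,0,0,0,0,0,0,0,0,0,0,0,0,0,0]}' 1 40
```

```text
time: 1.6
eef_pos: [499.5, 190.6, 232.1]
tool_rot: [-179.1, -0.6, 172.3]
force: [0.2, 0.4, 0.2]
finger_gap: -0.1
```

```bash
cat >> h.py <<'E'
from scipy.spatial.transform import Rotation as Ro
def wpose():
    o=bot.get_obs(); c=bot.get_calibration("wrist"); H=np.array(c["hand_eye"])
    M=np.eye(4); M[:3,:3]=Ro.from_euler('xyz',o["tool_rot"],degrees=True).as_matrix(); M[:3,3]=o["eef_pos"]
    return M@H,c
def wray(W,c,u,v,z):
    d=W[:3,:3]@np.array([(u-c["cx"])/c["fx"],(v-c["cy"])/c["fy"],1]); o=W[:3,3]
    return o+d*(z-o[2])/d[2]
E
python3 - <<'E'
from h import *
W,c=wpose(); np.save("W1.npy",W); cv2.imwrite("pics/w1.png",bot.read_camera("wrist")[:,:,::-1])
E
```

```text
(no output)
```

View pics/w1.png

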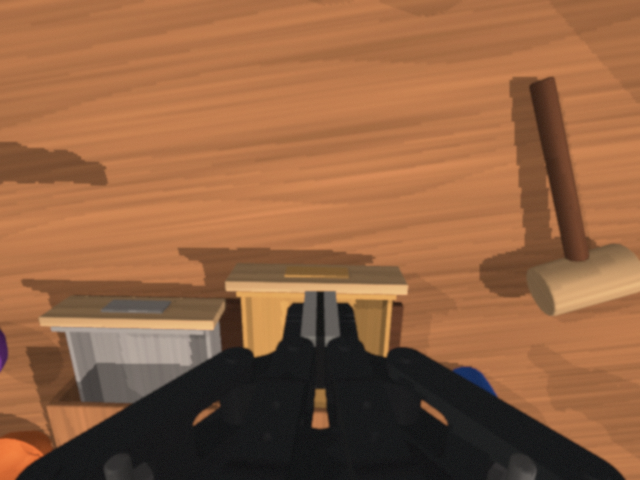

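```bash
python3 - <<'E'
from h import *
np.set_printoptions(precision=1,suppress=True)
W=np.load("W1.npy");c=bot.get_calibration("wrist")
for a,b in(((227,291),(408,293)),((41,327),(220,329))):
    A=wray(W,c,*a,67);B=wray(W,c,*b,67); l=B-A
    print(A,B,'w',np.linalg.norm(l),'yaw',np.degrees(np.arctan2(-l[0],l[1])),'outer mid',(A+B)/2-10*np.array([.9885,-.151,0]))
E
```

```text
[555.2  94.7  67. ] [578.  258.5  67. ] w 165.34150240461304 yaw -7.937365795692492 outer mid [556.7 178.1  67. ]
[570.  -90.9  67. ] [593.5  79.6  67. ] w 172.11715361640626 yaw -7.849556898999297 outer mid [571.8  -4.1  67. ]
```

```bash
python3 -m crank '{"dp":[[-0.032,-0.04,0.2],[-0.032,-0.04,0.2],[0,0,0.2],[0,0,0.2],[0,0,0.2],[0,0,0.2],[0,0,0.2],[0,0,0.2],[0,0,0.2],[0,0,0.2],[0,0,0.2],[0,0,0.2],[0,0,0]],"twist":[0.008,0,0,0,0,0,0,0,0,0,0,0,0]}'
```

```text
time: 2.73
eef_pos: [485.6, 190.3, 42.5]
tool_rot: [-179.1, -1.4, 172.2]
force: [-0.7, -0.8, -0.6]
finger_gap: -0.1
```

```bash
python3 -m crank '{"dp":[[-0.08,-0.01,0],[-0.08,-0.01,0],[-0.08,-0.01,0],[-0.08,-0.01,0],[-0.08,0,0],[-0.08,0,0],[-0.08,0,0],[-0.08,0,0],[-0.04,0,0],[-0.04,0,0],[-0.04,0,0],[-0.04,0,0]],"twist":[0,0,0,0,0,0,0,0,0,0,0,0]}'
```

```text
time: 3.73
eef_pos: [551.3, 180.4, 45.3]
tool_rot: [-179.3, -1.2, 172.4]
force: [-2.3, 0.4, 2.2]
finger_gap: -0.3
```

```bash
python3 -m crank '{"dp":[[-0.04,0,0],[-0.04,0,0],[-0.04,0,0],[-0.04,0,0],[-0.04,0,0],[-0.04,0,0],[-0.04,0,0],[-0.04,0,0],[-0.04,0,0],[-0.04,0,0],[-0.04,0,0],[-0.03,0,0],[-0.02,0,0]],"twist":[0,0,0,0,0,0,0,0,0,0,0,0,0]}'
```

```text
time: 4.82
eef_pos: [589.2, 174.7, 43.9]
tool_rot: [-179.2, -1.5, 172.4]
force: [-1.7, 0.7, 1.5]
finger_gap: -0.2
```

Creep the rest until the force rises at the stop.

```bash
python3 -m crank '{"dp":[[-0.03,0,0],[-0.025,0,0],[-0.025,0,0],[-0.025,0,0],[-0.02,0,0],[-0.02,0,0]],"twist":[0,0,0,0,0,0]}';python3 -m crank '{"dp":[[-0.02,0,0],[-0.02,0,0],[-0.02,0,0]],"twist":[0,0,0]}'
```

```text
time: 5.32
eef_pos: [601.0, 173.0, 43.5]
tool_rot: [-179.2, -1.5, 172.4]
force: [-1.7, 1.1, 1.5]
finger_gap: 0.4
time: 5.57
eef_pos: [605.9, 172.3, 43.4]
tool_rot: [-179.2, -1.5, 172.4]
force: [-1.9, -0.1, 1.8]
finger_gap: -0.1
```

```bash
python3 -m crank '{"dp":[[-0.02,0,0],[-0.02,0,0],[-0.02,0,0]],"twist":[0,0,0]}';python3 -m crank '{"dp":[[-0.02,0,0],[-0.02,0,0]],"twist":[0,0]}'
```

```text
time: 5.82
eef_pos: [606.5, 172.2, 43.2]
tool_rot: [-179.2, -2.0, 172.4]
force: [-5.7, 1.1, 5.0]
finger_gap: -0.1
time: 5.98
eef_pos: [606.3, 172.2, 43.3]
tool_rot: [-179.2, -2.4, 172.5]
force: [-6.0, 0.2, 4.4]
finger_gap: -0.2
```

```bash
python3 -m crank '{"dp":[[-0.05,0,0],[-0.07,0,0],[-0.07,0,0]],"twist":[0,0,0]}'
```

```text
time: 6.23
eef_pos: [605.9, 172.2, 43.6]
tool_rot: [-179.1, -4.1, 172.7]
force: [-18.1, 1.3, 12.3]
finger_gap: -0.2
```

```bash
python3 -m crank '{"dp":[[0.04,0,0],[0.06,0,0],[0.1,0,0],[0.1,0,0],[0.1,0,0],[0.1,0,0],[0,0,-0.2],[0,0,-0.2],[0,0,-0.2],[0,0,-0.2],[0,0,-0.2],[0,0,-0.2],[0,0,-0.2],[0,0,-0.2],[0,0,0]],"twist":[0,0,0,0,0,0,0,0,0,0,0,0,0,0,0]}'; python3 - <<'E'
from h import *
cv2.imwrite("pics/t1.png",cv2.resize(bot.read_camera("top")[122:262,205:375,::-1],(680,560),interpolation=cv2.INTER_CUBIC))
o=bot.get_obs();print(o["joints"],Ro.from_euler('xyz',o["tool_rot"],degrees=True).as_matrix())
E
```

```text
time: 7.48
eef_pos: [569.6, 178.5, 169.7]
tool_rot: [-179.0, -4.0, 172.8]
force: [0.5, 0.4, 0.0]
finger_gap: -0.0
[17.0310227  30.1807241  13.28577283 77.27420831  0.77672997 24.17852606] [[-0.98952391  0.12427206 -0.07347719]
 [ 0.12521347  0.99209485 -0.00832991]
 [ 0.07186116 -0.01744298 -0.99726211]]
```

View pics/t1.png

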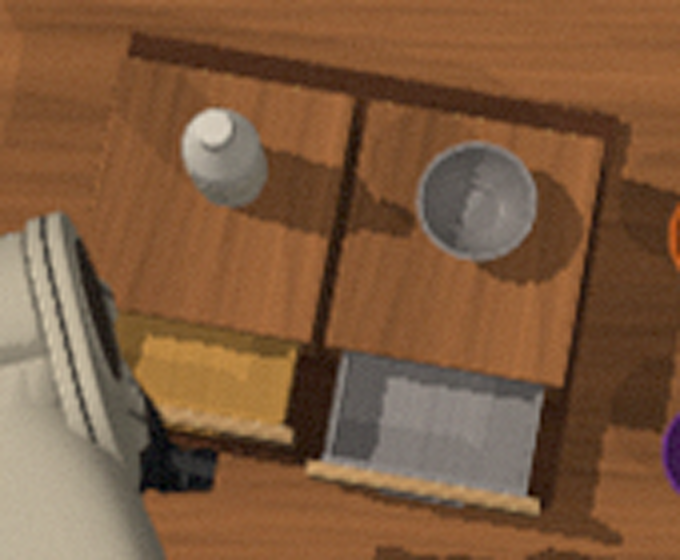

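Gold tray is home (the front-to-box distance in the picture is about 70 mm), and the bottle and bowl are unmoved. On to the silver tray.

```bash
python3 -m crank '{"dp":[[-0.09,-0.245,0],[-0.09,-0.245,0],[-0.09,-0.245,0],[-0.09,-0.245,0],[-0.09,-0.245,0],[-0.09,-0.245,0],[-0.09,-0.245,0],[-0.09,-0.245,0],[-0.09,-0.245,0],[-0.09,-0.245,0],[0,0,0]],"twist":[0.013,0,0,0,0,0,0,0,0,0,0]}'; python3 - <<'E'
from h import *
W,c=wpose(); np.save("W2.npy",W); cv2.imwrite("pics/w2.png",bot.read_camera("wrist")[:,:,::-1])
E
```

```text
time: 8.45
eef_pos: [601.3, -19.1, 150.6]
tool_rot: [-178.7, -5.1, 171.9]
force: [0.5, 0.6, -1.5]
finger_gap: -0.0
```

View pics/w2.png

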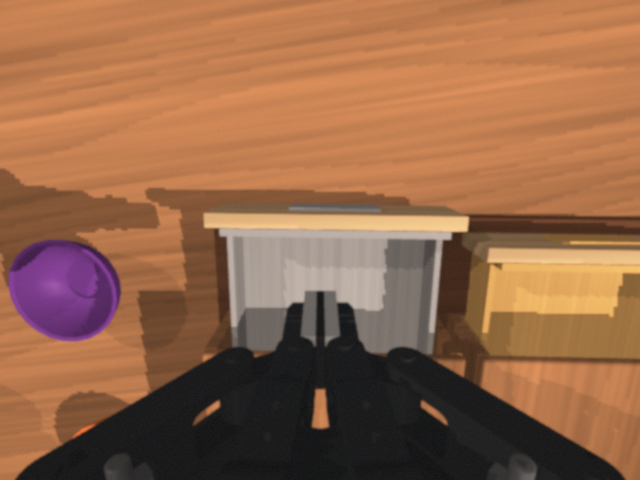

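```bash
python3 - <<'E'
from h import *
np.set_printoptions(precision=1,suppress=True)
W=np.load("W2.npy");c=bot.get_calibration("wrist")
for a,b,z in(((220,236),(450,237),67),((205,227),(468,230),67),((205,353),(465,356),82)):
    A=wray(W,c,*a,z);B=wray(W,c,*b,z); l=B-A
    print(A,B,'w',np.linalg.norm(l),'yaw',np.degrees(np.arctan2(-l[0],l[1])),(A+B)/2)
E
```

```text
[575.1 -81.5  67. ] [595.1  62.6  67. ] w 145.57613164672142 yaw -7.923688518988839 [585.1  -9.5  67. ]
[568.  -89.9  67. ] [592.1  74.   67. ] w 165.5840204177184 yaw -8.36709764612514 [580.1  -8.   67. ]
[ 647.  -101.8   82. ] [669.9  62.9  82. ] w 166.29355734332572 yaw -7.90215977896762 [658.5 -19.4  82. ]
```

```bash
python3 -m crank '{"dp":[[-0.09,0.04,-0.01],[-0.09,0.04,-0.01],[-0.09,0.03,0],[0,0,0],[-0.014,0,0.15],[-0.014,0,0.15],[-0.014,0,0.15],[-0.014,0,0.15],[-0.014,0,0.15],[0,0,0]],"twist":[0,0,0,0,0,0,0,0,0,0]}'
```

```text
time: 9.33
eef_pos: [623.6, -4.4, 87.1]
tool_rot: [-178.8, -5.4, 172.5]
force: [-1.1, 0.3, -0.5]
finger_gap: -0.2
```

```bash
python3 -m crank '{"dp":[[0,-0.04,0.1],[0,-0.04,0.1],[0,-0.04,0.1],[0,0,0.1],[0,0,0.1],[0,0,0]],"twist":[0,0,0,0,0,0]}'
```

```text
time: 9.83
eef_pos: [618.7, -13.5, 46.9]
tool_rot: [-178.8, -5.3, 172.6]
force: [0.1, 0.3, -0.2]
finger_gap: 0.2
```

```bash
python3 -m crank '{"dp":[[0.04,0,0.004],[0.04,0,0.004],[0.04,0,0.004],[0.04,0,0.004],[0.04,0,0.004],[0.04,0,0.004],[0.04,0.001,0.004],[0.04,0.001,0.004],[0.04,0.001,0.004],[0.04,0.001,0.004],[0.04,0.001,0.004],[0.04,0.001,0.004],[0.04,0.001,0.004],[0.04,0.001,0.004]],"twist":[0,0,0,0,0,0,0,0,0,0,0,0,0,0]}'
```

```text
time: 11.0
eef_pos: [577.8, -7.7, 48.8]
tool_rot: [-178.8, -4.6, 172.6]
force: [2.0, -0.1, -1.3]
finger_gap: 0.3
```

```bash
python3 -m crank '{"dp":[[0.045,0.001,0.006],[0.045,0.001,0.006],[0.045,0.001,0.006],[0.045,0.001,0.006],[0.045,0.001,0.006],[0.045,0.001,0.006],[0.045,0.001,0.006],[0.045,0.001,0.006],[0.045,0.001,0.006],[0.045,0.001,0.006],[0.045,0.001,0.006],[0.045,0.001,0.006],[0.045,0.001,0.006],[0.045,0.001,0.006],[0.045,0.001,0.006],[0.045,0.001,0.006],[0.04,0.001,0.006],[0.03,0.001,0.004]],"twist":[0,0,0,0,0,0,0,0,0,0,0,0,0,0,0,0,0,0]}'
```

```text
time: 12.5
eef_pos: [514.3, 2.1, 47.9]
tool_rot: [-178.9, -4.3, 172.6]
force: [2.5, -0.9, 1.8]
finger_gap: -0.4
```

```bash
python3 -m crank '{"dp":[[0.025,0.001,0.002],[0.025,0.001,0.002],[0.025,0.001,0.002],[0.025,0.001,0.002],[0.02,0,0.002],[0.02,0,0.002]],"twist":[0,0,0,0,0,0]}'; python3 -m crank '{"dp":[[0.02,0,0.002],[0.02,0,0.002],[0.02,0,0.002]],"twist":[0,0,0]}'
```

```text
time: 13.0
eef_pos: [502.4, 4.0, 47.5]
tool_rot: [-178.9, -4.4, 172.6]
force: [0.9, -0.0, 3.0]
finger_gap: -0.2
time: 13.25
eef_pos: [498.3, 4.7, 47.5]
tool_rot: [-178.9, -4.3, 172.6]
force: [5.2, -0.3, -1.1]
finger_gap: -0.1
```

```bash
python3 -m crank '{"dp":[[0.02,0,0.002],[0.02,0,0.002],[0.02,0,0.002]],"twist":[0,0,0]}'
```

```text
time: 13.5
eef_pos: [498.3, 4.7, 47.7]
tool_rot: [-178.9, -3.7, 172.6]
force: [5.9, -0.4, -0.5]
finger_gap: -0.0
```

Stopped at 498, where the stop was expected (about 497). A slightly firmer pull will confirm it.

```bash
python3 -m crank '{"dp":[[0.05,0,0.002],[0.07,0,0.002],[0.06,0,0]],"twist":[0,0,0]}'; python3 -m crank '{"dp":[[-0.04,0,0],[-0.06,0,0],[-0.1,0,0],[0,0,-0.1],[0,0,-0.2],[0,0,-0.2],[0,0,-0.2],[0,0,-0.2],[0,0,-0.2],[0,0,-0.2],[0,0,-0.2],[0,0,-0.2],[0,0,0],[0,0,0]],"twist":[0,0,0,0,0,0,0,0,0,0,0,0,0,0]}'; python3 - <<'E'
from h import *
W,c=wpose(); np.save("W3.npy",W); a=bot.read_camera("wrist"); cv2.imwrite("pics/w3.png",a[:,:,::-1])
cv2.imwrite("pics/s3.png",cv2.resize(bot.read_camera("scene")[160:410,160:500,::-1],(800,588),interpolation=cv2.INTER_CUBIC))
E
```

```text
time: 13.75
eef_pos: [498.0, 4.7, 48.8]
tool_rot: [-178.8, -2.1, 172.5]
force: [10.8, -2.1, -6.8]
finger_gap: -0.5
time: 14.92
eef_pos: [508.7, 5.5, 178.9]
tool_rot: [-178.7, -4.0, 172.5]
force: [-0.7, 0.4, 0.1]
finger_gap: -0.2
```

View pics/s3.png

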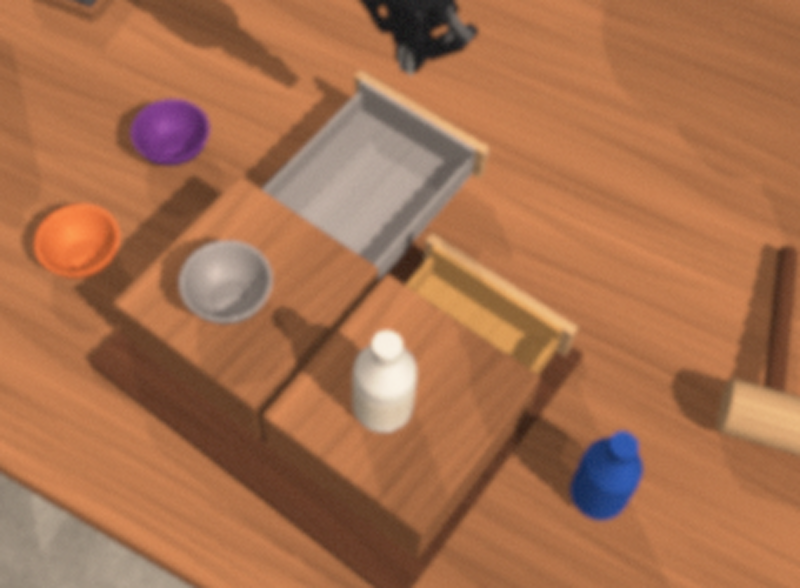

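View pics/w3.png

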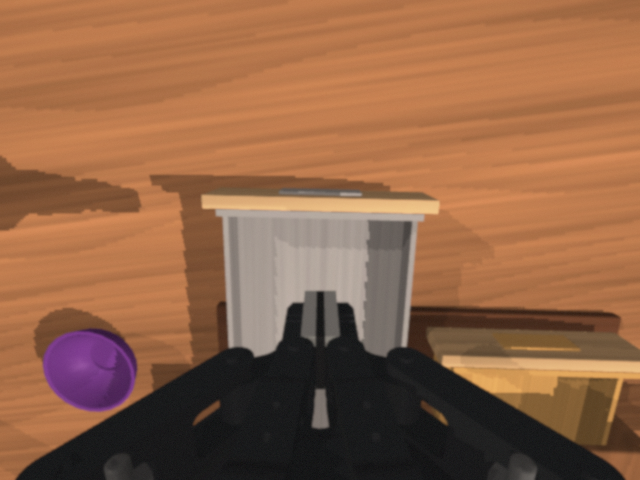

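```bash
python3 - <<'E'
from h import *
np.set_printoptions(precision=1,suppress=True)
W=np.load("W3.npy");c=bot.get_calibration("wrist")
A=wray(W,c,216,217,67);B=wray(W,c,424,220,67);m=(A+B)/2;print('lip',m,np.linalg.norm(B-A),'moved',np.hypot(*(m-[585.1,-9.5,67])[:2]))
h=np.array([.989,-.146]);G=wray(W,c,434,368,67)[:2];print('gold outer->box edge',(np.array([658.5,-19.4])-G)@h+10)
o=bot.get_obs();print(o["time"],o["force"]);bot.sign_off()
E
```

```text
lip [486.9   5.7  67. ] 146.6595480725965 moved 99.36507750832584
gold outer->box edge 66.40030285247218
15.0167 [-0.5  0.3 -0.7]
the job is handed in; nothing more can be done
```

I pushed the brass-lined tray home and then drew the steel-lined tray out to its stop, using the shut fingertips only. I handed the job in at about 15 s, with the gripper clear above the trays.

- **Brass-lined tray:** It stopped moving at TCP x = 606 mm, and held there when I pushed to about 18 N. The last picture puts its front about 66 mm from the box edge. The sizes given say 70 mm when home, so this is close, given the small camera and pixel errors.
- **Steel-lined tray:** It stopped at TCP x = 498 mm, against about 497 mm expected, and held there when I pulled to about 11 N. The camera shows the lip moved 99 mm from its estimated 19 mm start. That makes about 118 mm of the 120 mm travel, within measuring error.
- **Other things:** In the last pictures the bottle and bowl are where they started. The mallet is only partly in view and looks undisturbed. The bench block is outside the last views, but the arm never went near it. The tool force was about zero at hand-in.
- **Flaw:** The tool ended tilted about 4 degrees, because the moves cannot correct tilt. It did no harm that I could see.

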